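# Refit the filter cover of the bench dust extractor

## Task

Put the dark filter cover back on the bench dust extractor: pick it up by its upright grip, hook its wide lip under the ledge of the grey tray with the cover tilted, and slide it in until you feel it stop. Then swing the other end down and press until the orange catch snaps over the tab, and let go. The plastic is thin and the tray never sits in quite the same place, so feel your way: never press harder than about 35 N, do not shove the extractor along the table, and leave the jars and the pounce bag standing where they are.

Things in the scene. Friction and masses are not known exactly. Their poses are not given: they have to be found in the camera images.
- extractor: Light-grey box, 210 (x) x 136 (y) x 88 mm, 1.5 kg, standing loose on rubber feet; origin under its middle, z up; x runs from the ledge end (-x; grille and red switch in that end face) to the catch end (+x; orange catch). A mid-grey filter tray, top z 88, is screwed into it, set anywhere from 12 mm towards -x to 12 mm towards +x of the middle. That is not measured: feel for it.
- opening (a point): Middle of the tray's opening, level with its top, were the tray in the middle: x -7, y 0, z 88 mm in the box's frame; axes the box's; does not follow the tray. Opening then (add the tray's offset to each x): from the ledge's edge at x -63 to the end wall at 55, y -46 to 46. The cover's plate will rest on the filter's black seal, z 80 to 82, differing with the filter.
- catch (a joint): Orange sprung catch at the tray's +x end, slides along the box's x: 0 m fully out (locking), up to 0.010 m back. Nose 30 mm wide, tip at x 48.5 (tray in the middle), underside z 86.3; its bevel rises from the tip, z 87, to x 55, z 99: the tab pressed down on it drives it back 5 to 7 mm, then it snaps out over the tab. Pressing near the tab takes 5 to 12 N.
- cover_grip (a point): Middle of the upright grip on the loose dark blue-grey filter cover (about 140 g, flat on the table at first). Grip 12 (x) x 60 (y) x 28 mm high, from 14 below this point to 14 above. Axes are the cover's: z out of its top, x from lip to tab. In the cover's frame (mm, z 0 is what stands on the table) this point is x 14, y 0, z 25; plate x -53 to 53, y -43 to 43, z 3 to 11.
- cover_lip (a point): Tip of the cover's lip: x -65, y 0, z 2 mm in the cover's frame; axes the cover's. Lip x -65 to -53, y -32 to 32, z 0 to 4. It belongs under the ledge (4 thick, underside z 84; below it a pocket, floor z 73, stop wall 10 behind the ledge's edge). Hook it in with the tab end raised 15 to 22 degrees (flat, the cover is too long), home to within 2 mm of the stop.
- cover_tab (a point): End of the cover's tab, mid width and thickness: x 61, y 0, z 5 mm in the cover's frame; axes the cover's. Tab x 53 to 61, y -16 to 16, z 3 to 7. Seated: this point at z 82 to 84 in the box's frame, the cover's axes parallel to the box's. Two ribs under the plate (z 0 to 3, x -34 to 34, y at 24 and -24) go inside the seal.
- rinse_jar: Clear water jar 54 mm across, 61 high, beside the extractor; origin under its middle. To be left alone.
- pigment_jar_a: Green pigment jar with white lid, 40 mm across, 54 high; origin under its middle. To be left alone.
- pigment_jar_b: Dark blue pigment jar with white lid, 38 mm across, 52 high; origin under its middle. To be left alone.
- pounce_pad: Small black tied pounce bag, 35 mm across, 40 high; origin under its middle. To be left alone.

How it is judged:
By the outcome, as a careful person would: the job done as asked, in the order asked, and still so for the second after the job is handed in, with the robot touching nothing.
It also fails if it takes over 64 s, if anything falls off the work surface, if the arm or the gripper's body presses on something with over 40 N, if the wrist force passes 120 N, or if a joint passes its speed limit or range.

## Robot

A 6-joint arm with a two-finger parallel gripper is mounted at the origin on a cart in front of the work surface, level with it; the furniture and walls round the work are solid. World frame = base frame: x ahead of the robot, y to its left, z up, the work surface at z = 0. Lengths are in mm, angles in rad, forces in N, time in s.
With the tool pointing down it reaches from about 375 to 975 mm from the base axis. Payload 3.8 kg.
Tool frame: the origin (TCP) lies on the centre line of the jaws, within the pads' length; the fingertips stand robot.nose_length ahead of it and the grasp point (between the pads) lies 3 mm ahead of it (robot.nose_length is the distance from the TCP to the fingertips, in mm); z points along the fingers, x is the direction in which the jaws open and shut, and the axes are right-handed (so a half turn about z gives the same grasp; the last joint's range is limited). The gripper opens to 88 mm and grips with 3 to 60 N. Pads are 18 mm wide; open, the fingers measure 123 mm over their backs; the gripper's body (75 mm by 187 mm) begins 45 mm behind the grasp point.
Start: joints at [1.174, 0.264, 1.604, -0, 1.274, -0.037], TCP at [237.656, 631.774, 260.706] pointing down, gripper open.
Joint ranges: [-2.63, 2.63], [-0.94, 2.18], [0.31, 2.57], [-1.31, 4.45], [0, 2.66], [-2.55, 2.55]. Speed limits (rad/s): [2.57, 2.57, 3.14, 3.14, 3.14, 3.14].

## Interface

Orientations are given as a unit quaternion [x, y, z, w].
In Python, from workcell import robot, eoat, solver, monitor, vision gives the robot as it stands. Calls block until the motion is done:
- robot.move_pose(position, orientation): joint-space move of the TCP to a pose.
- robot.move_straight(position, rotation=None, feed=150, guard=None): straight line of the TCP; rotation=None keeps the orientation; feed is the mean speed in mm/s. With guard (N) it stops when the force on the tool has changed by that much, and returns True; else False.
- robot.move_joints(angles): joint-space move.
- eoat.ungrasp() and eoat.close(f_grip=None): open the fingers fully, or close them until they stop; f_grip is the grip in N (None keeps the last).
- robot.hold(seconds).
- solver.inverse_kinematics(position, orientation): joint angles nearest the present ones, or None.
- monitor.observe(): the state.
- vision.get_image(name): name is "side" or "top"; returns a dict with "frame" (400x640x3 uint8, blue, green, red), "K" (3x3 intrinsics, pixels), "rvec" (rotation vector, rad) and "tvec" (3), from world to camera coordinates, as OpenCV has them. Camera axes: x right, y down, z forward; pixel columns grow to the right and rows downward; lengths in mm; the calibration is good to about 2 mm. A picture is of the moment at which its call begins. There is no depth.
A pose or a line that the arm cannot do raises robot.MotionError and nothing moves.
- robot.hand_in(): hands the job in, once; it reports no verdict.
The state is a dict: "time_s": time; "joint_positions": joint angles; "qd": joint speeds; "effort": joint torques, N m; "eef_pos": TCP position; "eef_rot": TCP orientation; "wrist_force": force on the tool from outside, world axes, zero at the start; "moment": the same for the moment, N m; "grip_width": finger opening in mm.
Only numpy, scipy, OpenCV 4.12 (cv2) and the standard library are available. Lean on these libraries where they do the work, as an engineer would, in place of code of your own. Each camera call takes 0.05 s, during which the arm holds its last target.

## Working session

There is one attempt and no reset: what is moved stays moved. The work goes in short steps, each a Python script; the robot and the scene stay as the last script left them, time stands still between calls to the robot, and variables do not carry over. Pictures are saved under pics/ and viewed, and the job is handed in when it is done.

```bash
ls; mkdir -p pics; python3 - <<'E'
from workcell import robot, eoat, solver, monitor, vision
import cv2, pickle
print(robot.nose_length, monitor.observe())
d={}
for n in("side","top"):
    r=vision.get_image(n); d[n]=r; cv2.imwrite(f"pics/{n}0.png",r["frame"]); print(n,r["K"].tolist(),r["rvec"],r["tvec"])
pickle.dump(d,open("im0.pkl","wb"))
E
```

```text
pics
22.0 {'time_s': 0.0, 'joint_positions': array([ 1.17410878e+00,  2.64789813e-01,  1.60534912e+00, -6.11241353e-06,
        1.27366560e+00, -3.68762818e-02]), 'qd': array([-1.13840295e-03, -1.78882521e-03, -1.06807718e-03,  6.07018468e-04,
       -4.45480514e-05,  1.03937749e-03]), 'effort': array([ 1.39831580e-03, -5.02120185e+01, -3.56872165e+01,  7.28805014e-02,
        2.92678789e-02, -1.57354980e-04]), 'eef_pos': array([237.40616202, 631.18704127, 259.37665597]), 'eef_rot': array([ 8.22220851e-01,  5.69167505e-01, -9.30346712e-04,  5.97975129e-04]), 'wrist_force': array([-0.06220179, -0.57408281, -0.05355358]), 'moment': array([-0.03161459,  0.00081863, -0.0072015 ]), 'grip_width': 88.19578020793574}
side [[500.4579623210447, 0.0, 322.4406604546693], [0.0, 500.4579623210447, 195.89308659340412], [0.0, 0.0, 1.0]] [ 2.16913705 -0.67432878  0.30189105] [-187.18643697  471.39045119  544.59187827]
top [[447.78979801934935, 0.0, 323.2847229148799], [0.0, 447.78979801934935, 198.5100329261853], [0.0, 0.0, 1.0]] [ 2.17144366 -2.1675972   0.05655923] [429.1365531  531.56715827 875.51578985]
```

View pics/side0.png

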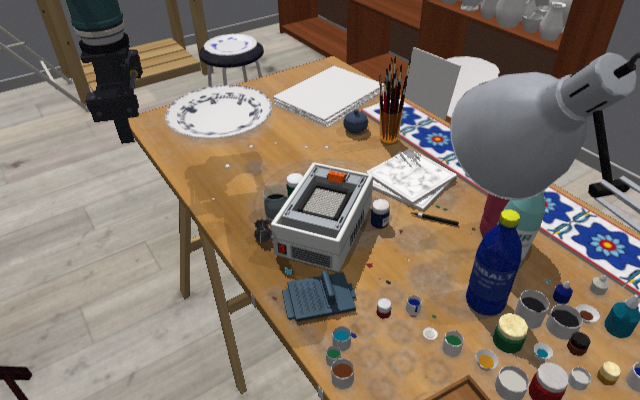

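View pics/top0.png

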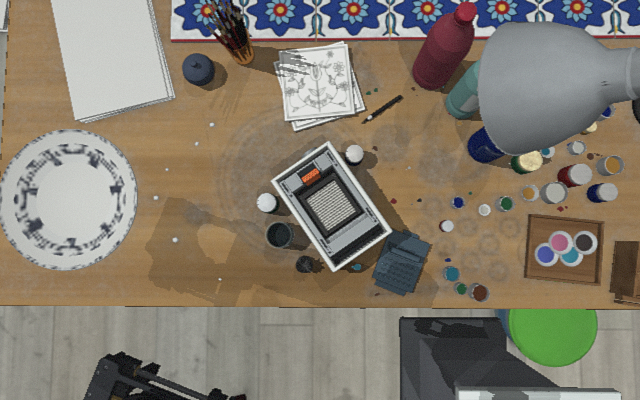

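The side view shows the extractor at about (322,215) with its orange catch at (338,176), and the cover at (320,296). In the top view the extractor is at (332,206), the catch at (310,175) and the cover at (403,262). The jars stand at (266,203), (280,235) and (354,154), and the pounce bag at (304,264). Next I'll enlarge the work area.

```bash
cat > h.py <<'E'
import numpy as np, cv2, pickle
from scipy.spatial.transform import Rotation as R
def ray(c,px):
    Rm,_=cv2.Rodrigues(np.array(c["rvec"],float)); t=np.array(c["tvec"],float).ravel()
    d=np.linalg.inv(c["K"])@np.array([px[0],px[1],1.]); return -Rm.T@t, Rm.T@d
def onz(c,px,z):
    o,d=ray(c,px); return o+d*(z-o[2])/d[2]
def proj(c,P):
    p,_=cv2.projectPoints(np.array(P,float).reshape(-1,3),np.array(c["rvec"],float),np.array(c["tvec"],float),np.array(c["K"]),None); return p.reshape(-1,2)
def crop(c,x0,y0,x1,y1,s,name):
    cv2.imwrite(name,cv2.resize(c["frame"][y0:y1,x0:x1],None,fx=s,fy=s,interpolation=cv2.INTER_CUBIC))
E
python3 - <<'E'
from h import *
d=pickle.load(open("im0.pkl","rb"))
crop(d["top"],240,135,440,305,3.5,"pics/topc.png")
crop(d["side"],240,150,410,330,3.3,"pics/sidec.png")
f=d["top"]["frame"][135:305,240:440].astype(int)
for n in("top","side"):
    o,_=ray(d[n],(0,0)); print(n,o)
print(onz(d["top"],(332,206),88),onz(d["top"],(403,262),10))
E
```

```text
top [460.92899059 407.05142389 924.71797169]
side [  93.04896103 -214.03421015  706.6535794 ]
[511.94592212 412.1380506   88.        ] [403.66453067 269.20637662  10.        ]
```

View pics/topc.png

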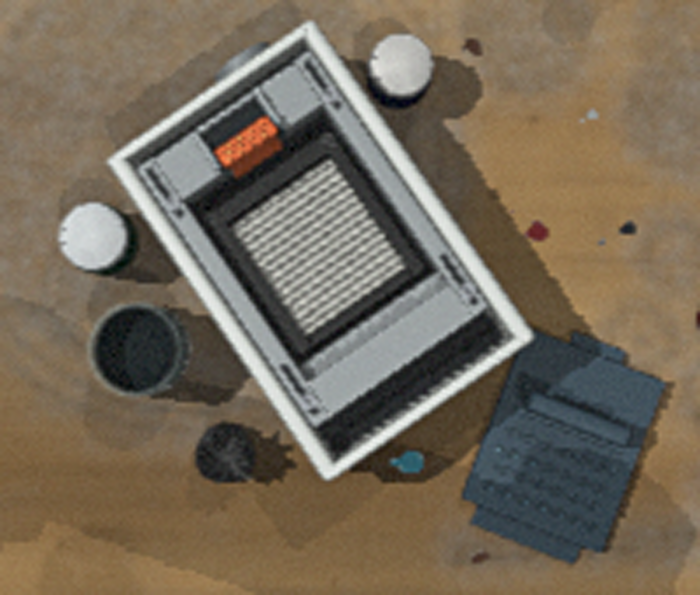

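View pics/sidec.png

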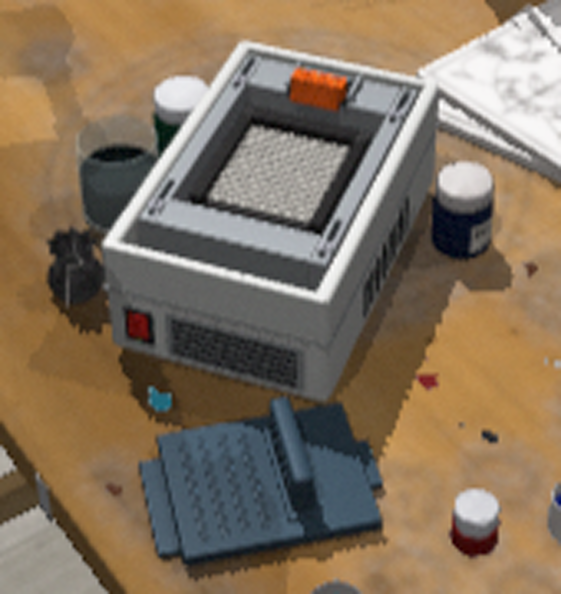

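```bash
python3 - <<'E'
from h import *
d=pickle.load(open("im0.pkl","rb")); t=d["top"]
f=t["frame"]
hsv=cv2.cvtColor(f,cv2.COLOR_BGR2HSV)
m=((hsv[...,1]<40)&(hsv[...,2]>190)).astype(np.uint8)
n,l,s,c=cv2.connectedComponentsWithStats(m)
i=[k for k in range(1,n) if s[k,0]>250 and s[k,0]+s[k,2]<410 and s[k,1]>130 and s[k,4]>20]
for k in i: print(s[k],c[k])
k=max(i,key=lambda k:s[k,4]); pts=np.argwhere(l==k)[:,::-1]
# outer hull in world plane z=88
W=np.array([onz(t,p,88)[:2] for p in pts],np.float32)
r=cv2.minAreaRect(W); print("rim",r, cv2.boxPoints(r).round(1).tolist())
# cover mask
b,g,rr=[f[...,j].astype(int) for j in range(3)]
m=((b-rr>8)&(b>25)).astype(np.uint8); m[:, :365]=0; m[:,440:]=0; m[:225]=0; m[305:]=0
n,l,s,c=cv2.connectedComponentsWithStats(m); k=1+np.argmax(s[1:,4]); print("cover",s[k],c[k])
pts=np.argwhere(l==k)[:,::-1]
vis=cv2.resize((l==k).astype(np.uint8)[220:310,360:445]*255,None,fx=6,fy=6); cv2.imwrite("pics/cm.png",vis)
W=np.array([onz(t,p,11)[:2] for p in pts],np.float32)
r=cv2.minAreaRect(W);print(r, cv2.boxPoints(r).round(1).tolist())
# orange
m=((rr>150)&(b<80)&(rr-g>70)).astype(np.uint8); m[:,:290]=0;m[:,330:]=0;m[:160]=0;m[195:]=0
p=np.argwhere(m)[:,::-1];print("catch",p.mean(0),len(p),onz(t,p.mean(0),97))
C=lambda x,y:(240+x/3.5-.36,135+y/3.5-.36)
for q in [(310,22),(532,338),(330,480),(108,160)]: print("rimc",onz(t,C(*q),88).round(1))
for q in [(535,332),(665,380),(607,552),(465,500)]: print("plate",onz(t,C(*q),11).round(1))
E
```

```text
[ 271  141  120  131 1082] [331.54621072 207.07486137]
[346 146  12  15 115] [351.65217391 153.09565217]
[257 193  18  18 231] [265.40692641 201.8961039 ]
rim ((513.0137939453125, 415.077392578125), (207.54490661621094, 132.76849365234375), 34.77108383178711) [[389.8999938964844, 410.3999938964844], [465.6000061035156, 301.3999938964844], [636.0999755859375, 419.70001220703125], [560.4000244140625, 528.7999877929688]]
cover [ 372  230   58   66 2407] [400.09638554 261.94889904]
((405.7050476074219, 275.2142028808594), (85.36524200439453, 123.6239242553711), 68.54155731201172) [[332.6000061035156, 258.1000061035156], [447.6000061035156, 212.89999389648438], [478.79998779296875, 292.29998779296875], [363.79998779296875, 337.6000061035156]]
catch [309.91111111 174.76666667] 90 [569.65823673 453.31721053  97.        ]
rimc [635.3 419.5  88. ]
rimc [465.2 301.3  88. ]
rimc [390.  408.4  88. ]
rimc [560.3 528.2  88. ]
plate [469.  289.9  11. ]
plate [441.6 215.4  11. ]
plate [343.5 249.9  11. ]
plate [372.5 330.9  11. ]
```

View pics/cm.png

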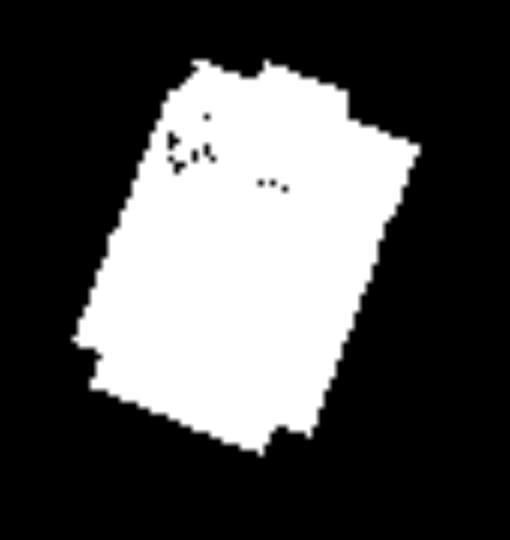

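```bash
python3 - <<'E'
from h import *
d=pickle.load(open("im0.pkl","rb")); t=d["top"];s=d["side"]
crop(t,365,222,440,302,7,"pics/tz.png"); crop(s,275,262,365,330,8,"pics/sz.png")
crop(t,265,138,395,278,4.2,"pics/bz.png")
# overlay predicted box frame marks
v=t["frame"].copy(); c0=np.array([513,415.1]);a=np.radians(34.77)
B=lambda x,y,z:[c0[0]+x*np.cos(a)-y*np.sin(a),c0[1]+x*np.sin(a)+y*np.cos(a),z]
big=cv2.resize(v[138:278,265:395],None,fx=4.2,fy=4.2,interpolation=cv2.INTER_CUBIC)
def ln(P,Q,col):
    p=(proj(t,[P,Q])-[265,138]+.5)*4.2; cv2.line(big,*[tuple(int(q) for q in u) for u in p],col,1)
for x,col in((-63,(0,0,255)),(-51,(0,255,0)),(55,(255,0,0)),(67,(255,0,255))): ln(B(x,-46,88),B(x,46,88),col)
for x in(-105,105): ln(B(x,-68,88),B(x,68,88),(0,255,255))
for y in(-68,68): ln(B(-105,y,88),B(105,y,88),(0,255,255))
for y in(-46,46): ln(B(-63,y,88),B(67,y,88),(255,255,0))
cv2.imwrite("pics/ov.png",big)
E
```

```text
(no output)
```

View pics/tz.png

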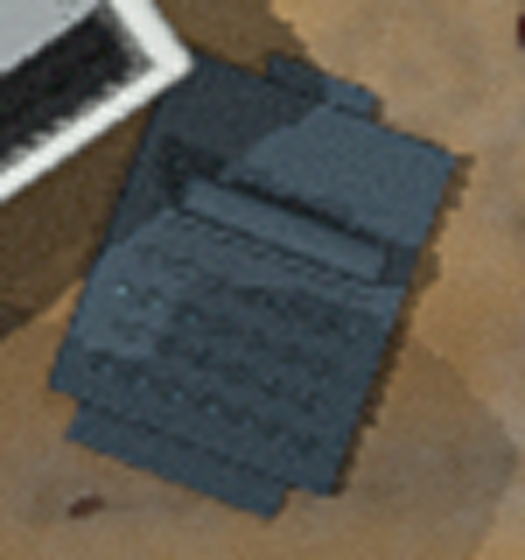

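View pics/sz.png

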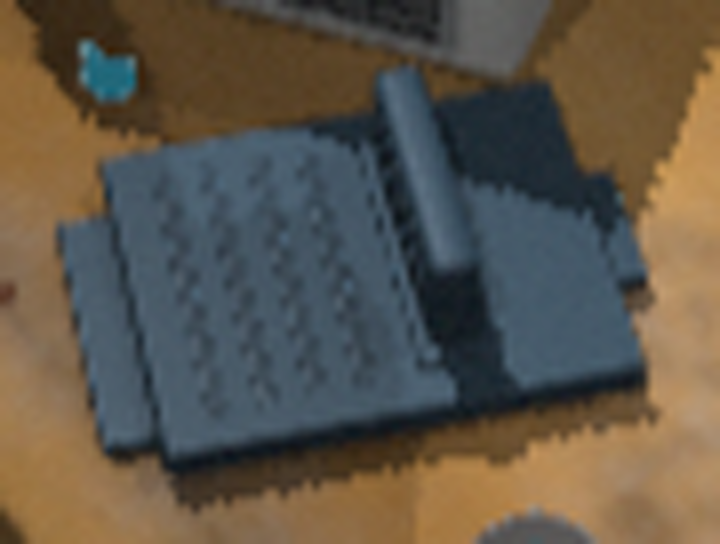

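View pics/ov.png

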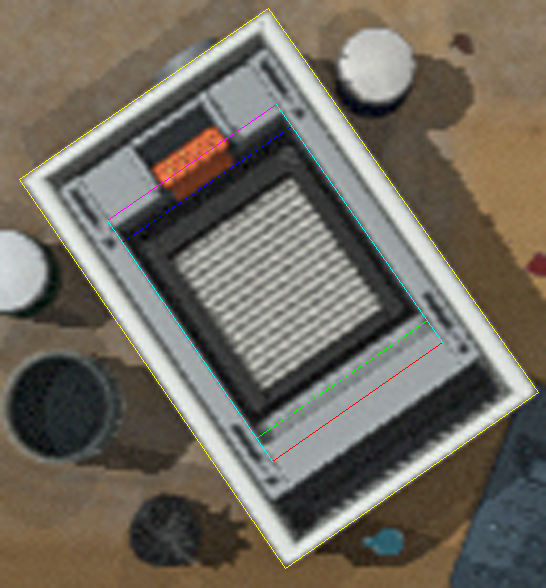

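View pics/bz.png

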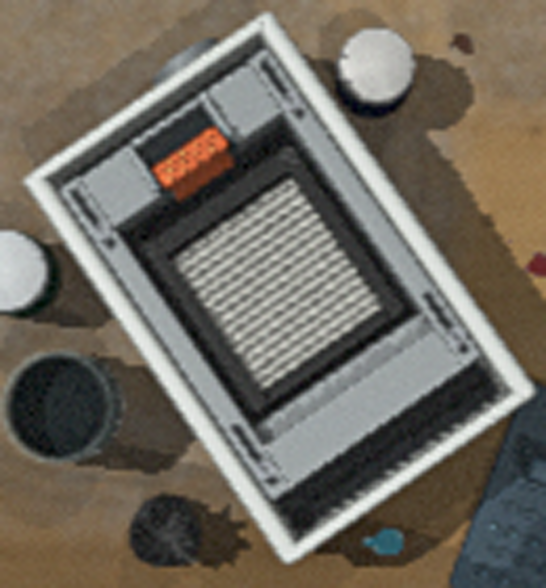

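The rectangle found for the rim is within about 1 px of the real one. The tray is clearly set towards the catch. I'll take a brightness profile along box x to estimate the offset, and triangulate the grip from both views.

```bash
python3 - <<'E'
from h import *
d=pickle.load(open("im0.pkl","rb")); t=d["top"];s=d["side"]
c0=np.array([513,415.1]);a=np.radians(34.77)
B=lambda x,y,z:[c0[0]+x*np.cos(a)-y*np.sin(a),c0[1]+x*np.sin(a)+y*np.cos(a),z]
g=cv2.cvtColor(t["frame"],cv2.COLOR_BGR2GRAY).astype(np.float32)
xs=np.arange(-110,112,1.5)
def prof(ys):
    P=np.array([[B(x,y,88) for y in ys] for x in xs]); p=proj(t,P.reshape(-1,3)).astype(np.float32).reshape(len(xs),len(ys),2)
    return cv2.remap(g,p[...,0],p[...,1],cv2.INTER_LINEAR).mean(1)
p1=prof(np.arange(-38,39,2.)); p2=prof(np.r_[np.arange(-42,-22,2.),np.arange(22,42,2.)])
print([(float(x),int(u),int(v)) for x,u,v in zip(xs,p1,p2)])
ys=np.arange(-75,76,1.5);P=np.array([[B(x,y,88) for y in ys] for x in np.arange(-30,30,3.)]);p=proj(t,P.reshape(-1,3)).astype(np.float32).reshape(20,-1,2)
print([(float(y),int(v)) for y,v in zip(ys,cv2.remap(g,p[...,0],p[...,1],cv2.INTER_LINEAR).mean(0))])
# grip triangulation
def tri(pt,ps):
    o1,d1=ray(t,pt);o2,d2=ray(s,ps);A=np.c_[d1,-d2];k=np.linalg.lstsq(A,o2-o1,rcond=None)[0]
    q1=o1+d1*k[0];q2=o2+d2*k[1];return ((q1+q2)/2).round(1),np.linalg.norm(q1-q2).round(1)
T=lambda x,y:(365+x/7-.43,222+y/7-.43); S=lambda x,y:(275+x/8-.44,262+y/8-.44)
print("gripL",tri(T(190,190),S(395,76)),"gripR",tri(T(382,265),S(455,255)))
for q in((190,193),(380,265)): print(onz(t,T(*q),38))
for q in((395,76),(455,255)): print(onz(s,S(*q),38))
for q in((48,388),(335,493),(460,160)): print("plate",onz(t,T(*q),11).round(1))
for q in((105,165),(170,455),(645,375)): print("plateS",onz(s,S(*q),11).round(1))
for q in((270,50),(378,110)): print("tab",onz(t,T(*q),7).round(1))
for q in((68,435),(275,515)): print("lip",onz(t,T(*q),4).round(1))
for q in((60,228),(108,448)): print("lipS",onz(s,S(*q),4).round(1))
E
```

```text
[(-110.0, 61, 57), (-108.5, 58, 55), (-107.0, 58, 55), (-105.5, 92, 91), (-104.0, 171, 171), (-102.5, 221, 220), (-101.0, 224, 224), (-99.5, 192, 192), (-98.0, 134, 134), (-96.5, 95, 93), (-95.0, 59, 57), (-93.5, 41, 41), (-92.0, 41, 41), (-90.5, 40, 39), (-89.0, 33, 32), (-87.5, 29, 28), (-86.0, 31, 31), (-84.5, 35, 35), (-83.0, 35, 36), (-81.5, 33, 33), (-80.0, 32, 31), (-78.5, 57, 55), (-77.0, 124, 123), (-75.5, 165, 165), (-74.0, 165, 165), (-72.5, 162, 162), (-71.0, 161, 162), (-69.5, 161, 161), (-68.0, 161, 161), (-66.5, 161, 161), (-65.0, 161, 161), (-63.5, 161, 161), (-62.0, 161, 162), (-60.5, 161, 161), (-59.0, 162, 162), (-57.5, 162, 162), (-56.0, 147, 145), (-54.5, 132, 129), (-53.0, 134, 130), (-51.5, 139, 136), (-50.0, 149, 147), (-48.5, 157, 153), (-47.0, 129, 124), (-45.5, 66, 63), (-44.0, 25, 26), (-42.5, 23, 24), (-41.0, 44, 41), (-39.5, 56, 53), (-38.0, 52, 51), (-36.5, 53, 51), (-35.0, 90, 74), (-33.5, 140, 105), (-32.0, 130, 97), (-30.5, 123, 95), (-29.0, 151, 111), (-27.5, 138, 100), (-26.0, 118, 90), (-24.5, 144, 108), (-23.0, 148, 111), (-21.5, 120, 95), (-20.0
[... 2722 characters left out ...]
61.5, 219), (63.0, 225), (64.5, 224), (66.0, 193), (67.5, 128), (69.0, 87), (70.5, 80), (72.0, 81), (73.5, 81), (75.0, 80)]
gripL (array([430.8, 295.1,  35.8]), np.float64(0.8)) gripR (array([410.4, 242.5,  40.1]), np.float64(0.7))
[430.35034918 295.2034209   38.        ]
[410.54392371 242.49397478  38.        ]
[429.31883934 293.65077213  38.        ]
[411.0403471  244.10938763  38.        ]
plate [373.5 333.   11. ]
plate [344.1 251.2  11. ]
plate [439.2 214.1  11. ]
plateS [373.5 329.5  11. ]
plateS [343.3 252.7  11. ]
plateS [438.5 212.1  11. ]
tab [470.7 267.7   7. ]
tab [453.4 236.7   7. ]
lip [359.4 326.8   4. ]
lip [336.9 267.3   4. ]
lipS [358.4 324.8   4. ]
lipS [335.9 266.5   4. ]
```

The estimates so far:
- **Box:** centre (513, 415), yaw 34.8°.
- **Tray:** the end-wall edge is at about 63.5 and the ledge edge at about -55.5, so the offset is roughly +8 mm. Touch will confirm it.
- **Grip:** middle at (420.8, 268.8), cover yaw about -21°.

Next I'll check reachability and then grasp.

```bash
cat >> h.py <<'E'
C0=np.array([513.,415.1,0.]);YAW=np.radians(34.77)
RB=R.from_euler('z',YAW)
SG=1   # tool x = SG * cover x
def toolrot(Rc,sg=None):
    sg=SG if sg is None else sg
    M=np.array([[sg,0,0],[0,-sg,0],[0,0,-1.]])
    return Rc*R.from_matrix(M)
TC=np.array([14.,0,36.])      # TCP in cover frame
TIP=np.array([-65.,0,2.])
def place(tip_box,tilt,sg=None,tc=None,piv=TIP):
    """cover point piv at tip_box (box frame), tilt deg -> TCP pos, quat"""
    tc=TC if tc is None else tc
    Rc=RB*R.from_euler('y',-np.radians(tilt))
    p=C0+RB.apply(tip_box)+Rc.apply(tc-piv)
    return p,toolrot(Rc,sg).as_quat()
GP=np.array([420.8,268.8]);CY=np.radians(-21)
def pick(z,sg=None): return np.r_[GP,z],toolrot(R.from_euler('z',CY),sg).as_quat()
E
python3 - <<'E'
from h import *
from workcell import robot,solver
for sg in(1,-1):
    for P in(pick(150,sg),pick(36,sg),place([-47,0,125],18,sg),place([-47,0,83],18,sg),place([-65,0,77.5],18,sg),place([-65,0,79],0,sg)):
        q=solver.inverse_kinematics(*P); print(sg,P[0].round(),None if q is None else np.round(q,2))
E
```

```text
1 [421. 269. 150.] [ 0.52  0.03  2.09 -0.    1.02  0.89]
1 [421. 269.  36.] [ 0.52  0.19  2.16 -0.    0.79  0.89]
1 [527. 425. 182.] [ 0.65  0.16  1.91 -0.02  0.76  0.05]
1 [527. 425. 140.] [ 0.65  0.21  1.94 -0.02  0.68  0.05]
1 [513. 415. 134.] [ 0.65  0.18  1.98 -0.02  0.66  0.06]
1 [525. 423. 113.] [ 0.64  0.38  1.74 -0.    1.02  0.03]
-1 [421. 269. 150.] [ 0.52  0.03  2.09 -0.    1.02 -2.26]
-1 [421. 269.  36.] [ 0.52  0.19  2.16 -0.    0.79 -2.26]
-1 [527. 425. 182.] None
-1 [527. 425. 140.] None
-1 [513. 415. 134.] None
-1 [525. 423. 113.] None
```

```bash
python3 - <<'E'
from h import *
from workcell import robot,eoat,monitor,vision
robot.move_pose(*pick(110))
o=monitor.observe();print(o["time_s"],o["eef_pos"],o["wrist_force"])
print(robot.move_straight(pick(36)[0],feed=120,guard=6))
robot.hold(0.2);o=monitor.observe();print(o["time_s"],o["eef_pos"],o["wrist_force"])
d={}
for n in("side","top"):
    r=vision.get_image(n);d[n]=r;
pickle.dump(d,open("im1.pkl","wb"))
crop(d["side"],240,200,380,330,4,"pics/side1.png");crop(d["top"],350,210,450,310,4,"pics/top1.png")
E
```

```text
1.6917 [421.31998589 269.70938363 110.64640452] [ 0.0581425  -0.36587471  0.7199213 ]
False
2.6583 [421.56880929 269.25922797  36.97014473] [ 0.4333607  -0.40867332 -0.4388973 ]
```

View pics/side1.png

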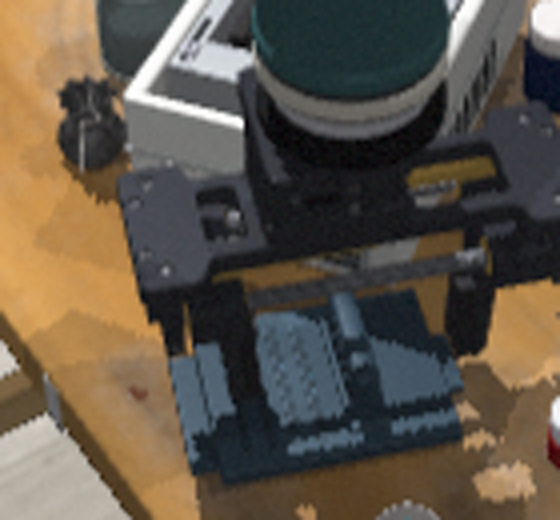

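View pics/top1.png

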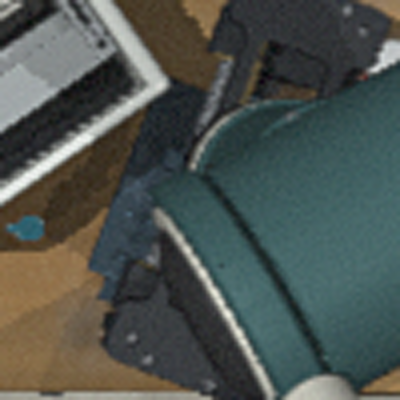

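The open fingers straddle the grip, at (345,315) in the side crop, and clear the extractor. Now I'll close and lift.

```bash
python3 - <<'E'
from h import *
from workcell import robot,eoat,monitor,vision
eoat.close(f_grip=30)
o=monitor.observe();print(o["time_s"],o["eef_pos"],o["wrist_force"],o["grip_width"])
robot.move_straight([o["eef_pos"][0],o["eef_pos"][1],180],feed=200)
o=monitor.observe();print(o["time_s"],o["eef_pos"],o["wrist_force"],o["moment"],o["grip_width"])
P=place([-45,0,125],18)
robot.move_pose(*P)
robot.hold(0.1)
o=monitor.observe();print(o["time_s"],o["eef_pos"]-P[0],o["wrist_force"],(R.from_quat(P[1]).inv()*R.from_quat(o["eef_rot"])).as_rotvec(degrees=True))
d={}
for n in("side","top"):
    r=vision.get_image(n);d[n]=r;
pickle.dump(d,open("im2.pkl","wb"))
crop(d["side"],230,90,410,290,3,"pics/side2.png");crop(d["top"],250,130,420,290,3.5,"pics/top2.png")
E
```

```text
3.8917 [420.74434908 268.79455126  35.97168963] [-0.45738381 -0.0636527  -0.27953728] 11.986745669228256
4.7583 [419.88240302 268.26928373 178.71990621] [-0.59427291 -0.04743156 -1.29203745] [-0.08033823  0.13788564 -0.01527105] 12.026198102925918
5.675 [-0.78874889 -1.23094182 -1.3363822 ] [-1.32435603 -0.47897692 -1.20688879] [-0.02440632 -0.16995114  0.09069395]
```

View pics/side2.png

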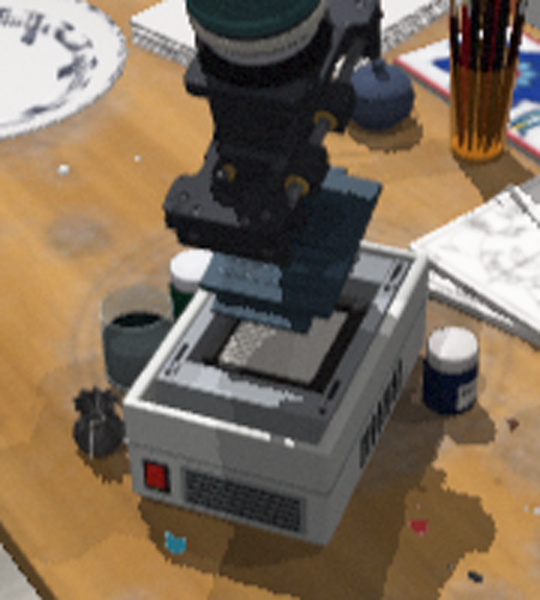

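View pics/top2.png

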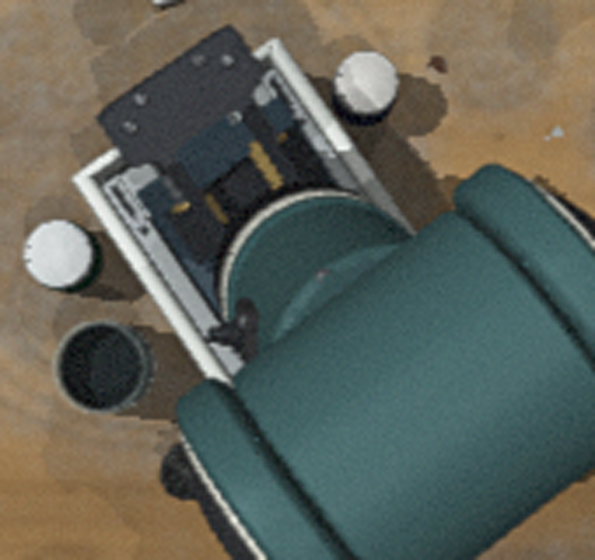

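The cover is held tilted over the opening. In the side crop the lip's tip runs from about (210,305) to (305,328). I'll compare that with where it should appear.

```bash
python3 - <<'E'
from h import *
from workcell import monitor
d=pickle.load(open("im2.pkl","rb"));s=d["side"];o=monitor.observe()
Rc=R.from_quat(o["eef_rot"])*R.from_matrix(np.diag([1.,-1,-1])).inv()
print(Rc.as_euler('ZYX',degrees=True))
W=lambda p:o["eef_pos"]+Rc.apply(np.array(p,float)-TC)
big=cv2.resize(s["frame"][150:210,280:370],None,fx=8,fy=8,interpolation=cv2.INTER_CUBIC)
for c,col in(((-65,32,4),(0,0,255)),((-65,-32,4),(0,0,255)),((-65,-32,0),(0,255,0)),((-65,32,0),(0,255,0)),((-53,-43,3),(255,0,255)),((-53,-43,11),(255,0,255)),((53,-43,11),(0,255,255)),((53,-43,3),(0,255,255))):
    p=(proj(s,[W(c)])[0]-[280,150]+.5)*8; cv2.circle(big,tuple(int(v) for v in p),4,col,1); print(c,p.round())
cv2.imwrite("pics/chk2.png",big)
print(((RB.inv().apply(W(TIP)-C0))))
E
```

```text
[ 3.46872033e+01 -1.79354873e+01  4.43503025e-03]
(-65, 32, 4) [156. 342.]
(-65, -32, 4) [414. 403.]
(-65, -32, 0) [416. 412.]
(-65, 32, 0) [158. 352.]
(-53, -43, 3) [477. 373.]
(-53, -43, 11) [474. 354.]
(53, -43, 11) [617.  -1.]
(53, -43, 3) [619.  20.]
[-45.85932488  -0.53012419 124.6917482 ]
```

View pics/chk2.png

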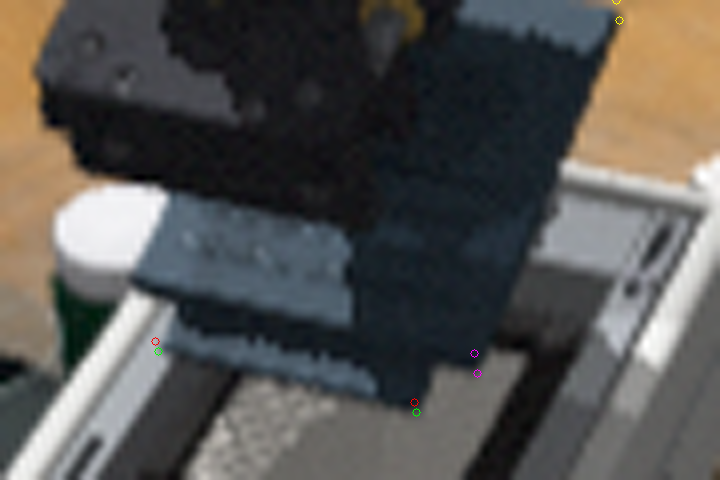

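The prediction agrees to about 1 px. I'll descend with a guard, correct for the tracking bias, then feel in along the lip's own axis.

```bash
cat >> h.py <<'E'
def state(o):
    Rc=R.from_quat(o["eef_rot"])*R.from_matrix(np.diag([1.,-1,-1])).inv()
    tip=RB.inv().apply(o["eef_pos"]+Rc.apply(TIP-TC)-C0)
    e=(RB.inv()*Rc).as_euler('ZYX',degrees=True)
    return tip.round(2),e.round(2),RB.inv().apply(o["wrist_force"]).round(2),round(o["time_s"],2),round(o["grip_width"],2)
E
python3 - <<'E'
from h import *
from workcell import robot,eoat,monitor
want=np.array([-46.,0,83.6])
P=place(want,18); print(robot.move_straight(P[0],P[1],feed=60,guard=5)); robot.hold(.3)
s=state(monitor.observe());print(s)
E
```

```text
False
(array([-4.567e+01,  3.000e-02,  8.409e+01]), array([ -0.  , -18.05,   0.  ]), array([ 0.61,  0.55, -2.65]), 6.92, 11.98)
```

```bash
python3 - <<'E'
from h import *
from workcell import robot,eoat,monitor
P=place([-71,0,83.1-25*np.tan(np.radians(18))],18)
print(robot.move_straight(P[0],P[1],feed=12,guard=4)); 
print(state(monitor.observe())); robot.hold(.2)
print(state(monitor.observe()))
E
```

```text
True
(array([-6.562e+01,  4.000e-02,  7.676e+01]), array([ 1.000e-02, -1.826e+01,  1.000e-02]), array([2.76, 0.19, 1.7 ]), 8.59, 11.86)
(array([-6.559e+01,  3.000e-02,  7.661e+01]), array([ 1.000e-02, -1.824e+01,  1.000e-02]), array([3.53, 0.58, 1.7 ]), 8.79, 11.73)
```

It stopped at tip x = -65.6, close to the expected -65 and about 10 mm past the ledge edge. I'll check that it's really home by easing up 1 mm, reducing the tilt to 16° and feeling in again.

```bash
python3 - <<'E'
from h import *
from workcell import robot,eoat,monitor
P=place([-65.3,0,77.3],16)
print(robot.move_straight(P[0],P[1],feed=20,guard=8)); robot.hold(.1);print(state(monitor.observe()))
P=place([-70,0,77.3],16)
print(robot.move_straight(P[0],P[1],feed=12,guard=4)); 
robot.hold(.2)
print(state(monitor.observe()))
E
```

```text
False
(array([-6.590e+01, -3.000e-02,  7.666e+01]), array([  0.  , -15.94,  -0.  ]), array([ 1.36, -0.56, -1.13]), 9.23, 11.9)
True
(array([-6.586e+01, -3.000e-02,  7.669e+01]), array([  0.  , -16.11,  -0.  ]), array([2.77, 0.28, 0.44]), 9.69, 11.54)
```

The stop is the same at 16° (-65.9), so the lip is home and the tray offset is about +7.1 mm. Now I'll swing down to just above the catch, then press gradually.

```bash
python3 - <<'E'
from h import *
from workcell import robot,eoat,monitor
for tip,t in (([-65.6,0,78.2],11),([-65.6,0,79.3],6.5)):
    P=place(tip,t)
    r=robot.move_straight(P[0],P[1],feed=30,guard=8); robot.hold(.1);print(r,state(monitor.observe()))
    if r: break
E
```

```text
False (array([-6.637e+01, -3.000e-02,  7.742e+01]), array([ 0.000e+00, -1.096e+01, -1.000e-02]), array([ 1.76,  0.81, -2.1 ]), 10.17, 11.59)
False (array([-6.639e+01,  3.000e-02,  7.891e+01]), array([ 0. , -6.5, -0. ]), array([ 0.37,  0.64, -1.74]), 10.61, 11.95)
```

```bash
python3 - <<'E'
from h import *
from workcell import robot,eoat,monitor
P=place([-70,0,79.6],6.5)
print(robot.move_straight(P[0],P[1],feed=12,guard=4),state(monitor.observe()))
tip=state(monitor.observe())[0]
for t in (4.5,3,1.5):
    P=place([tip[0]+.5,0,79.9],t)
    r=robot.move_straight(P[0],P[1],feed=15,guard=20); print(r,state(monitor.observe()))
    if r: break
E
```

```text
True (array([-6.64e+01,  3.00e-02,  7.91e+01]), array([ 0.  , -6.71,  0.  ]), array([2.47, 0.49, 0.06]), 10.88, 11.84)
False (array([-6.618e+01,  2.000e-02,  8.007e+01]), array([-0.  , -4.46,  0.  ]), array([-2.66,  1.95,  3.27]), 11.22, 11.81)
False (array([-6.606e+01,  2.000e-02,  8.008e+01]), array([-0.  , -2.98,  0.  ]), array([-3.  ,  0.8 ,  4.67]), 11.53, 11.7)
False (array([-6.638e+01,  5.000e-02,  7.988e+01]), array([-0.  , -1.43,  0.  ]), array([-2.04,  0.36,  4.46]), 11.82, 11.93)
```

```bash
python3 - <<'E'
from h import *
from workcell import robot,eoat,monitor
for t,z in ((0.5,79.9),(-0.3,79.6),(-0.8,79.2)):
    P=place([-66.1,0,z],t)
    r=robot.move_straight(P[0],P[1],feed=12,guard=18); robot.hold(.1);print(r,state(monitor.observe()))
    if r: break
E
```

```text
False (array([-6.635e+01,  7.000e-02,  8.032e+01]), array([-0.  , -0.47,  0.  ]), array([-2.31,  0.41,  7.3 ]), 12.19, 12.09)
False (array([-6.646e+01,  6.000e-02,  8.139e+01]), array([0.  , 0.33, 0.  ]), array([-6.71, -0.6 , 12.67]), 12.57, 11.67)
False (array([-6.655e+01,  7.000e-02,  8.200e+01]), array([0.  , 0.83, 0.  ]), array([-9.72,  0.07, 17.91]), 12.92, 11.38)
```

```bash
python3 - <<'E'
from h import *
from workcell import robot,eoat,monitor,vision
d={n:vision.get_image(n) for n in("side","top")};o=monitor.observe();pickle.dump((d,o),open("im3.pkl","wb"))
crop(d["side"],255,130,395,250,5,"pics/side3.png")
crop(d["top"],265,138,395,278,4,"pics/top3.png")
E
```

```text
(no output)
```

View pics/side3.png

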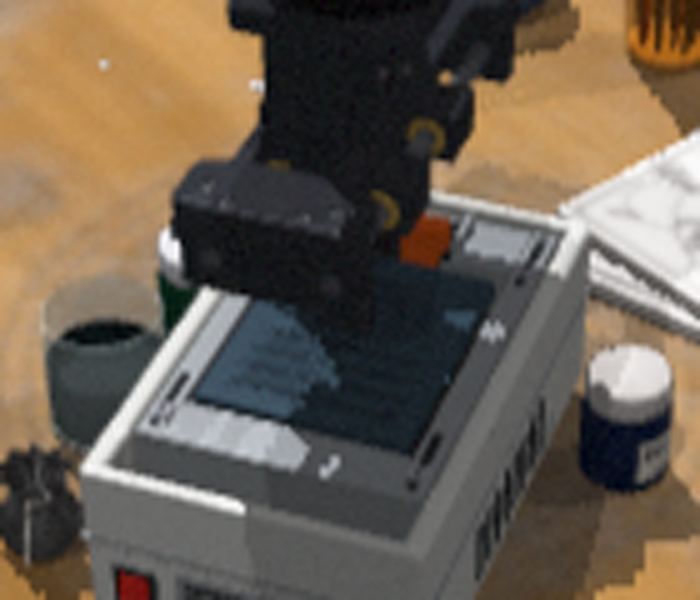

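View pics/top3.png

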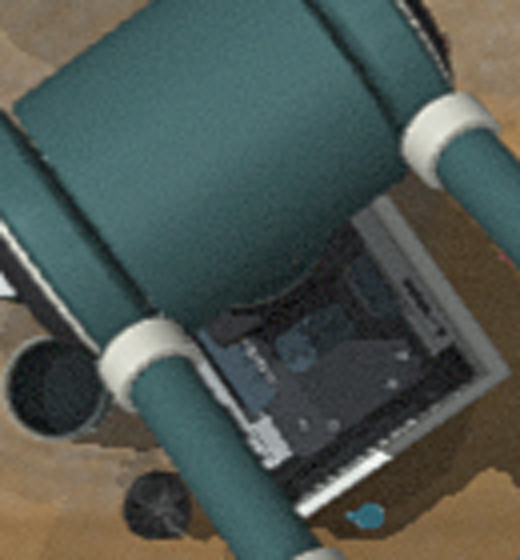

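In the side crop the cover looks down in the opening, its plate edge at (190-410, 400-450), with the catch at (425,240). The estimated tab height is about 83 mm, so it may already have latched. I'll release the pressure and tug gently.

```bash
python3 - <<'E'
from h import *
from workcell import robot,eoat,monitor
P=place([-66.5,0,80.6],0)
r=robot.move_straight(P[0],P[1],feed=12); robot.hold(.15);print(r,state(monitor.observe()))
P=place([-66.5,0,81.0],1.0)
r=robot.move_straight(P[0],P[1],feed=12); robot.hold(.15);print(r,state(monitor.observe()))
P=place([-66.5,0,81.2],2.5)
r=robot.move_straight(P[0],P[1],feed=10,guard=6); robot.hold(.15);s=state(monitor.observe());print(r,s)
E
```

```text
False (array([-6.641e+01,  4.000e-02,  8.092e+01]), array([-0.  ,  0.01,  0.  ]), array([-1.61,  0.1 ,  6.46]), 13.54, 11.6)
False (array([-6.649e+01, -2.000e-02,  8.009e+01]), array([-0.  , -0.98,  0.  ]), array([ 4.97,  1.2 , -5.53]), 14.0, 11.65)
False (array([-6.799e+01, -3.000e-02,  8.038e+01]), array([-0.  , -2.32, -0.  ]), array([-0.45,  0.71, -8.38]), 14.54, 11.84)
```

The tug is resisted (about -7 N net, still there at the end), so it seems latched. I'll go back to neutral, loosen the grip to 3 N, slide up the grip until the fingertips clear the catch, and open there.

```bash
python3 - <<'E'
from h import *
from workcell import robot,eoat,monitor,vision
P=place([-66.6,0,80.3],0)
robot.move_straight(P[0],P[1],feed=15); robot.hold(.15);s=state(monitor.observe());print(s)
eoat.close(f_grip=3);print(state(monitor.observe()))
p=P[0].copy();p[2]+=16
r=robot.move_straight(p,P[1],feed=25,guard=12);robot.hold(.1);print(r,state(monitor.observe()))
d={n:vision.get_image(n) for n in("side","top")};pickle.dump(d,open("im4.pkl","wb"))
crop(d["side"],255,130,395,250,5,"pics/side4.png")
E
```

```text
(array([-6.575e+01, -1.000e-02,  8.106e+01]), array([-0.  , -0.11,  0.  ]), array([ 0.82,  0.08, -1.7 ]), 15.14, 11.67)
(array([-6.620e+01,  1.000e-02,  8.096e+01]), array([-0.  , -0.07,  0.  ]), array([ 0.01, -0.28, -0.54]), 15.36, 12.33)
False (array([-6.658e+01,  1.000e-02,  9.667e+01]), array([-0.  , -0.01,  0.  ]), array([ 0.41, -0.29, -1.41]), 16.25, 12.21)
```

View pics/side4.png

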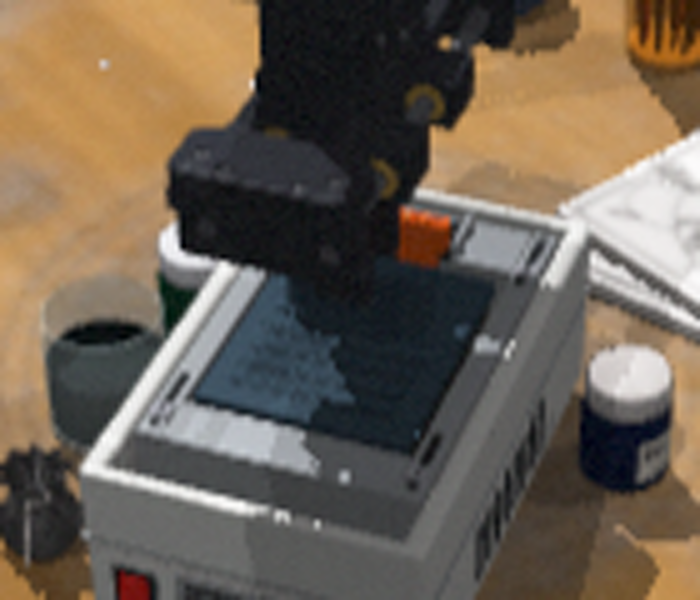

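The cover stayed down in the opening (plate 190-490, 265-450) while the gripper slid up. Now I'll open, retreat and inspect.

```bash
python3 - <<'E'
from h import *
from workcell import robot,eoat,monitor,vision
eoat.ungrasp();o=monitor.observe();print(state(o))
p=o["eef_pos"].copy();p[2]+=140
robot.move_straight(p,feed=150)
robot.move_joints([1.174,0.264,1.604,0,1.274,-0.037])
d={n:vision.get_image(n) for n in("side","top")};pickle.dump(d,open("im5.pkl","wb"));print(monitor.observe()["time_s"])
crop(d["side"],255,130,395,250,5,"pics/side5.png");crop(d["top"],240,135,440,305,3.5,"pics/top5.png")
E
```

```text
(array([-6.661e+01,  1.000e-02,  9.628e+01]), array([0., 0., 0.]), array([-0.01,  0.77, -0.18]), 17.53, 87.86)
20.05
```

View pics/side5.png

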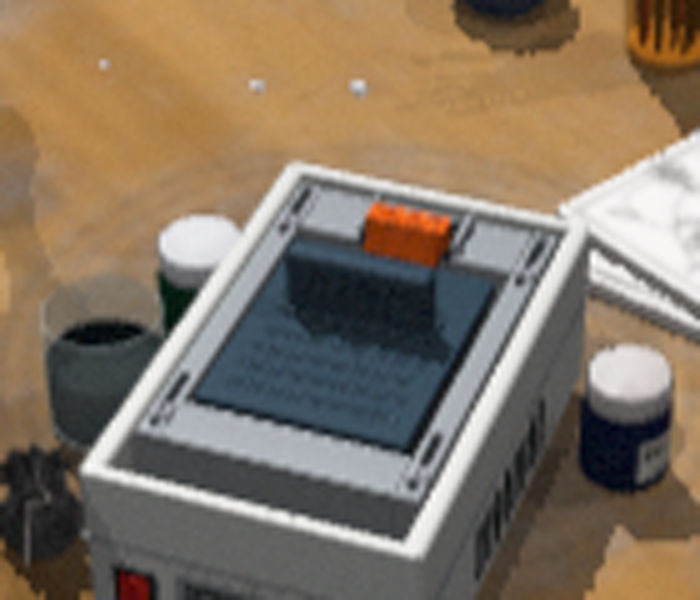

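View pics/top5.png

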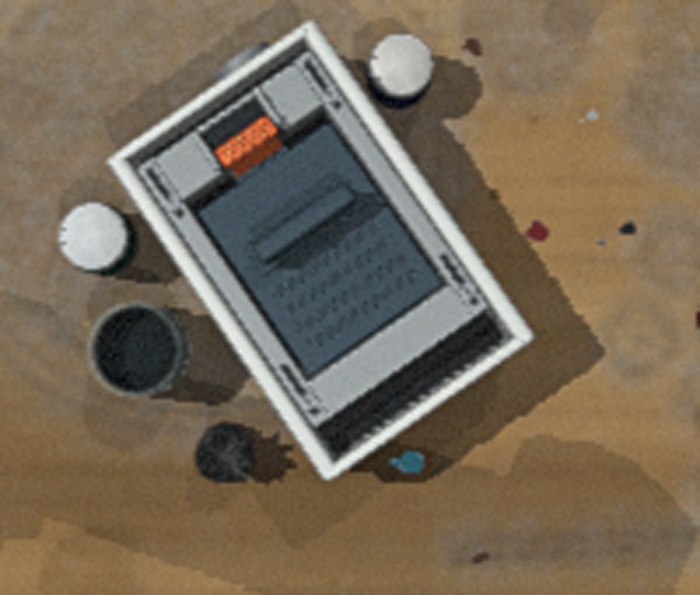

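The cover looks seated, with the catch at (248,147) in the top crop, where it was at the start. I'll check the catch position, box shift and jars numerically.

```bash
python3 - <<'E'
from h import *
a=pickle.load(open("im0.pkl","rb"));b=pickle.load(open("im5.pkl","rb"))
for n,box in(("top",(290,160,330,195)),("side",(320,160,350,190))):
    for d in(a,b):
        f=d[n]["frame"].astype(int);B,G,Rr=f[...,0],f[...,1],f[...,2]
        m=(Rr>110)&(Rr-G>60)&(B<90);x0,y0,x1,y1=box;q=np.zeros_like(m);q[y0:y1,x0:x1]=m[y0:y1,x0:x1]
        p=np.argwhere(q)[:,::-1];print(n,"catch",p.mean(0).round(2),len(p))
def rim(t):
    hsv=cv2.cvtColor(t["frame"],cv2.COLOR_BGR2HSV);m=((hsv[...,1]<40)&(hsv[...,2]>190)).astype(np.uint8)
    n,l,s,c=cv2.connectedComponentsWithStats(m)
    i=[k for k in range(1,n) if s[k,0]>250 and s[k,0]+s[k,2]<410 and s[k,1]>130 and s[k,4]>50]
    k=max(i,key=lambda k:s[k,4]);print([c[j].round(2).tolist() for j in i])
    print(cv2.minAreaRect(np.array([onz(t,p,88)[:2] for p in np.argwhere(l==k)[:,::-1]],np.float32)))
rim(a["top"]);rim(b["top"])
D=cv2.absdiff(a["top"]["frame"],b["top"]["frame"]).max(2);v=cv2.resize(D[135:305,240:440],None,fx=3.5,fy=3.5);cv2.imwrite("pics/diff.png",v)
# plate edges in box-plane z 88.5 & side-view heights of plate corners
crop(b["side"],285,165,365,225,9,"pics/s5z.png");crop(b["top"],285,160,375,250,6,"pics/t5z.png")
E
```

```text
top catch [309.88 174.87] 108
top catch [309.89 174.94] 109
side catch [335.7  176.24] 144
side catch [335.58 176.22] 143
[[331.55, 207.07], [351.65, 153.1], [265.41, 201.9]]
((513.0137939453125, 415.077392578125), (207.54490661621094, 132.76849365234375), 34.77108383178711)
[[331.39, 207.1], [351.41, 152.92], [265.37, 201.89]]
((513.0488891601562, 415.086181640625), (207.4613800048828, 132.68670654296875), 34.79651641845703)
```

View pics/s5z.png

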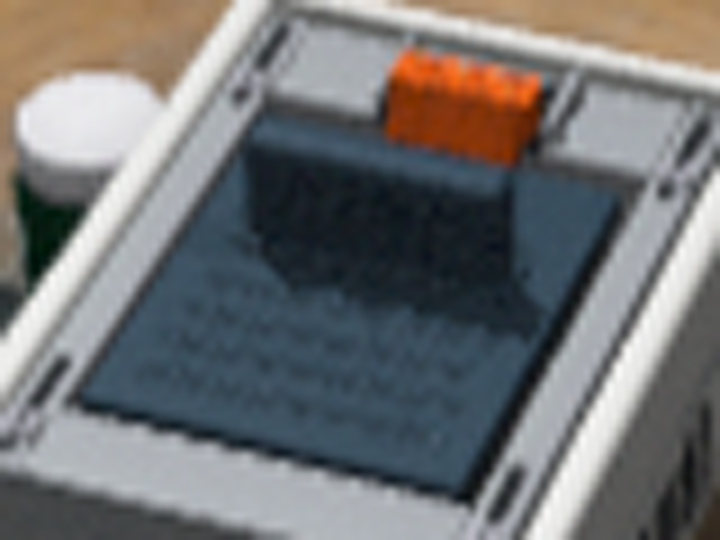

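View pics/t5z.png

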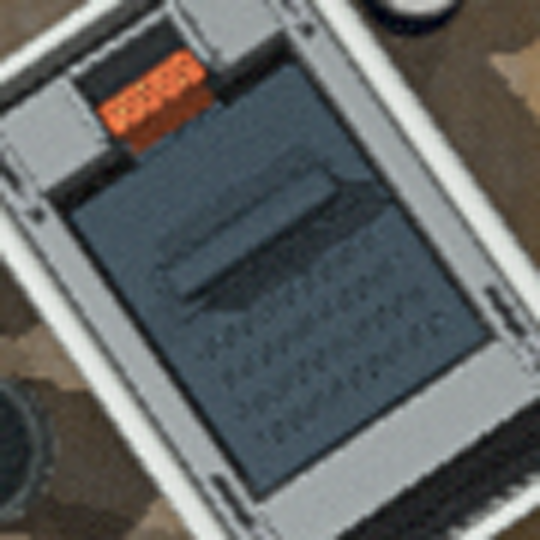

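The catch is back at its original fully-out position and covers the tab. The cover lies flush and square, and the extractor and jars haven't moved. Handing in.

```bash
python3 -c "
from workcell import robot
print(robot.hand_in())"
```

```text
the job is handed in; nothing more can be done
None
```

The filter cover is back on the extractor and, by every check I could make, the orange catch has locked over the tab. I handed the job in at about 20 s; it reports no verdict.

**What I did:**
- **Hooking:** I picked the cover up by its grip and hooked the lip under the ledge at 18°. Guarded moves felt the stop at 18°, 16° and 6.5°, all within 1 mm of each other. That puts the tray about 7–8 mm towards the catch.
- **Closing:** I swung the tab end down and pressed. The peak reading was about 18 N down and 10 N sideways.
- **Letting go:** I loosened the grip to 3 N, slid the fingers up until they cleared the catch, then opened and backed away.

**Last checks:**
- **Catch:** it is back where it started, within 0.15 px in both views. An upward tug before release met about 7 N of resistance.
- **Cover:** it lies flush and square in the tray.
- **Extractor and jars:** the extractor is within 0.1 mm of where it stood. The two pigment jars are within 0.3 px, about half a millimetre. The water jar and pounce bag I checked only by eye, and they look unmoved.

**Less certain:**
- **No clear snap:** I did not see a sharp drop in force when the catch closed. The latch is inferred from the tug, the catch position and the pictures.
- **Tug reading:** during the tug the gripper tilted about 2° while the cover stayed down, so the cover gave slightly in the jaws.

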